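# Mount a clip-on caddy on the treatment counter's rail

### The job

Mount the empty blue caddy on the steel rail: hook it loosely over the tube on the free stretch, clear of the green tape, slide it along the tube until its hook sits midway between the two green tape rings, then press it straight down until the clip snaps under the tube and it is fully home. Do not let go: finish while still pressing it firmly down onto the tube. Leave the white caddy and the two bottles as they are.

Things in the scene. Friction and masses are not known exactly. Their poses are not given: they have to be found in the camera images.
- caddy_grip (a point): Centre of the finger grip on the loose blue caddy: an upright ribbed tab 10 mm thick (x), 50 wide (y), 44 tall, standing on the hook's crown. It is 138 mm above the caddy's underside. Caddy axes: z up, y along the tube once hung, bin on the -x side. Starts upright on the counter, 0.17 to 0.27 kg, 160 mm tall; bin 60 (x) x 90 x 80 tall, its back 24 mm to -x of the grip.
- caddy_hook (a point): Point of the caddy 38 mm below the grip's centre that lies on the tube's axis when fully home; caddy axes. The hook is an upside-down U, 50 mm wide (y): crown, stiff front leg 10.5 mm to -x, springy rear leg to +x. Its flared mouth, 34 mm below this point, opens 20 mm to each side. Lowered on the tube it first rests loosely with this point 18 mm above the tube's axis, and slides freely.
- clip (a joint): Swing of the hook's springy rear leg, rad, 0 at rest, growing outward. Pressing the loosely hooked caddy down swings it to about 0.12 and the resistance grows to 10 to 20 N within 5 mm; then its nub slips under the tube, the force drops suddenly, it swings back and the last 8 mm go easily, until the crown stops hard on the tube, where it is kept pressed with some 10 N.
- rail_stand: Fixed steel rail on a white board 120 x 550 x 12 mm. Origin on the counter under the tube's middle; y along the tube, z up, caddies hang on its -x side (towards the robot). Tube 20 mm thick, axis 180 mm above the counter, free between 16 mm posts at y = -245 and +245 mm. A 12 mm steady bar runs parallel, 105 mm above the counter and 13 mm to -x.
- rail_mid (a point): Middle of the tube, on its axis; axes as rail_stand.
- mark_mid (a point): On the tube's axis midway between the two green tape rings (12 mm wide each, 68 mm clear between them: the 50 mm wide hook fits with 9 mm to spare each side); axes as rail_stand. The free stretch of tube is on its -y side, up to the post, 185 mm or more away; there the hook clears the tape when 72 mm or more from this point.
- neighbour_grip (a point): Centre of the finger grip of the white caddy of the same shape, already snapped on near the tube's +y end and holding penlights; it slides if pushed. Its bin reaches 45 mm either side of this point along the tube.
- amber_bottle: Loose amber jar, 48 mm in diameter, 95 mm tall, origin at its foot; leave alone.
- white_bottle: Loose white jar with a red cap, 56 mm in diameter, 105 mm tall, origin at its foot; leave alone.
There are look-alikes about, which are no part of the job. Of the things like the part that bears caddy_grip, leave any that is red; of the rest the smaller one is meant.

How it is judged:
By the outcome, as a careful person would: the job done as asked, in the order asked, and still so for the second after the job is handed in, while the arm keeps its last pose, push and grip.
It also fails if it takes over 48 s, if anything falls off the work surface, if the arm or the gripper's body presses on something with over 40 N, if the wrist force passes 120 N, or if a joint passes its speed limit or range.

### The arm

A 6-joint arm with a two-finger parallel gripper is mounted at the origin on the work surface. World frame = base frame: x ahead of the robot, y to its left, z up, the work surface at z = 0. Lengths are in m, angles in rad, forces in N, time in s.
With the tool pointing down it reaches from about 0.275 to 0.875 m from the base axis. Payload 12.5 kg.
Tool frame: the origin (TCP) lies at the very end of the fingers, on their centre line; the grasp point (between the pads) lies 19 mm behind it; z points along the fingers, y is the line along which they close (so a half turn about z gives the same grasp; the last joint's range is limited). The gripper opens to 85 mm and grips with 20 to 120 N. Pads are 22 mm wide; open, the fingers measure 114 mm over their backs; the gripper's body (76 mm by 85 mm) begins 54 mm behind the grasp point. The pads swing forward as they close: fully open they stand 13 mm farther back than shut.
Start: joints at [1.093, 0.351, 1.652, -0, 1.139, -0.085], TCP at [0.21, 0.508, 0.231] pointing down, gripper open.
Joint ranges: [-2.75, 2.75], [-0.79, 2.1], [0.01, 2.65], [-1.57, 4.71], [0.07, 3.14], [-2.87, 2.87]. Speed limits (rad/s): [2.22, 2.22, 2.79, 3.14, 3.14, 3.14].

### API

Orientations are given as a 3x3 rotation matrix whose columns are the frame's x, y, z axes.
In Python, from bench import manip gives the robot as it stands. Calls block until the motion is done:
- manip.move_ptp(position, orientation): joint-space move of the TCP to a pose.
- manip.move_l(position, attitude=None, max_speed=0.15): straight line of the TCP; attitude=None keeps the orientation; max_speed is the mean speed in m/s.
- manip.move_j(angles): joint-space move.
- manip.set_gripper(opening, effort=None): opening from 0.0 (shut) to 1.0 (fully open); effort is the grip in N (None keeps the last); returns when the fingers have stopped.
- manip.dwell(seconds).
- manip.inverse_kinematics(position, orientation): joint angles nearest the present ones, or None.
- manip.grab_frame(name): name is "scene" or "top" or "wrist"; returns (picture, depth): 400x640x3 uint8, red, green, blue; 400x640 float32, m along the optical axis (not along the pixel's ray), 0 where there is no reading.
- manip.get_calibration(name): a dict with "camera_matrix" (3x3 intrinsics, pixels), "R" (3x3) and "t" (3): a world point X has camera coordinates R X + t. Camera axes: x right, y down, z forward; pixel columns grow to the right and rows downward; lengths in m; the calibration is good to about 2 mm. The wrist camera is an equidistant fisheye: a pixel r from the principal point sees the ray r / f radians off the axis. A picture is of the moment at which its call begins: read the wrist's pose just before it. get_calibration takes no time and is no camera call; for the wrist camera it gives the pose at the moment of the call.
A pose or a line that the arm cannot do raises manip.Unreachable and nothing moves.
- manip.sign_off(): hands the job in; it is judged then, once.
Trained networks look in the newest picture that a camera, given by its name, has taken for a name from the list of things; names that differ only in an ending like _2 or _b are one class to them, and where a whole thing is asked for, a point or a joint stands for the part that bears it (a point fixed in the world has none). Each returns a list of dicts, best first, with "confidence" (0 to 1); they miss things now and then, are a little off and sometimes report something else, mostly with a low value. They report only what shows in the picture. A call takes as long as a camera call. They do not tell look-alikes from the thing itself.
- manip.look_for(camera, name): "at" ([x, y, z] in m, in world coordinates, good to about 4 mm: the middle of the surface that is visible of it).
Readings, each from a call of its own:
- manip.current_time(): time.
- manip.current_qpos(): joint angles.
- manip.current_joint_vel(): joint speeds.
- manip.current_joint_torque(): joint torques, N m.
- manip.current_ee_pos(): TCP position.
- manip.current_tcp_rot(): TCP orientation.
- manip.current_force(): force on the tool from outside, world axes, zero at the start.
- manip.current_ft_torque(): the same for the moment, N m.
- manip.current_grip_width(): opening from 0.0 (shut) to 1.0 (fully open).
- manip.current_grip_force(): force on a finger pad.
Only numpy, scipy, OpenCV 4.12 (cv2) and the standard library are available. Lean on these libraries where they do the work, as an engineer would, in place of code of your own. Each camera call takes 0.05 s, during which the arm holds its last target. There are 200 camera calls.

## Working session

There is one attempt and no reset: what is moved stays moved. The work goes in short steps, each a Python script; the robot and the scene stay as the last script left them, time stands still between calls to the robot, and variables do not carry over. Pictures are saved under pics/ and viewed, at most 10 in all, crops included, and the job is handed in when it is done.

```bash
mkdir -p pics; ls
python3 - <<'E'
from bench import manip
import cv2
for c in ["scene","top"]:
    p,d=manip.grab_frame(c); cv2.imwrite(f"pics/{c}0.png",p[:,:,::-1])
    k=manip.get_calibration(c); print(c,k)
    for n in ["caddy_grip","caddy_hook","neighbour_grip","rail_mid","mark_mid","rail_stand","amber_bottle","white_bottle"]:
        try: print(n,[( [round(float(v),3) for v in r["at"]],round(r["confidence"],2)) for r in manip.look_for(c,n)])
        except Exception as e: print(n,repr(e))
print(manip.current_time())
E
```

```text
pics
scene {'camera_matrix': array([[387.05099391,   0.        , 314.30496673],
       [  0.        , 387.05099391, 195.62153007],
       [  0.        ,   0.        ,   1.        ]]), 'R': array([[-0.26184986,  0.96503241,  0.01212823],
       [ 0.53779394,  0.15633564, -0.8284545 ],
       [-0.80138151, -0.2104082 , -0.55992504]]), 't': array([ 0.12091057, -0.16658515,  1.40021353])}
caddy_grip [([0.41, -0.195, 0.107], 0.83), ([0.435, 0.181, 0.11], 0.83), ([0.446, 0.05, 0.077], 0.68), ([0.657, 0.182, 0.169], 0.29)]
caddy_hook [([0.445, 0.052, 0.076], 0.95), ([0.408, -0.195, 0.103], 0.66), ([0.438, 0.179, 0.112], 0.66)]
neighbour_grip [([0.656, 0.181, 0.172], 0.76)]
rail_mid [([0.659, 0.077, 0.016], 0.94)]
mark_mid [([0.672, 0.025, 0.191], 0.54), ([0.482, 0.338, 0.072], 0.48), ([0.443, 0.051, 0.075], 0.4)]
rail_stand [([0.656, 0.077, 0.011], 0.96)]
amber_bottle [([0.488, -0.339, 0.073], 0.81)]
white_bottle [([0.484, 0.337, 0.065], 0.89)]
top {'camera_matrix': array([[434.90240773,   0.        , 325.50377337],
       [  0.        , 434.90240773, 193.80585703],
       [  0.        ,   0.        ,   1.        ]]), 'R': array([[ 0.01802729, -0.99982332,  0.00532447],
       [-0.99760115, -0.0183427 , -0.06674949],
       [ 0.06683537, -0.00410839, -0.99775556]]), 't': array([-0.02653851,  0.52650261,  1.26921278])}
caddy_grip [([0.418, -0.198, 0.081], 0.59), ([0.4, 0.05, 0.029], 0.58), ([0.662, -0.046, 0.188], 0.41)]
caddy_hook [([0.419, -0.2, 0.088], 0.92), ([0.461, 0.202, 0.056], 0.66), ([0.396, 0.048, 0.035], 0.58)]
neighbour_grip [([0.613, 0.181, 0.158], 0.81)]
rail_mid [([0.634, 0.024, 0.011], 0.85)]
mark_mid [([0.664, -0.042, 0.189], 0.47), ([0.457, 0.326, 0.104], 0.23)]
rail_stand [([0.638, 0.029, 0.012], 0.79)]
amber_bottle [([0.475, -0.34, 0.095], 0.86)]
white_bottle [([0.395, 0.044, 0.035], 0.72), ([0.458, 0.325, 0.104], 0.71)]
0.9
```

View pics/scene0.png

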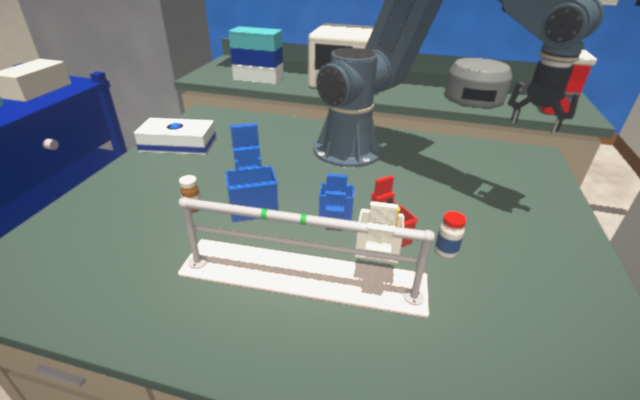

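View pics/top0.png

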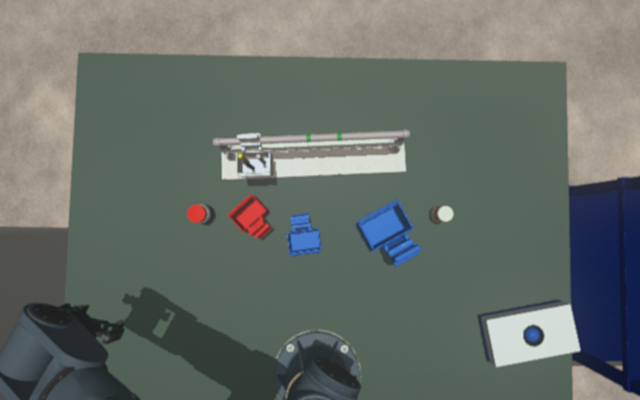

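The scene picture shows the small blue caddy at about (337,200), the larger one at (250,185), a red one at (395,205), green rings at (264,213) and (304,218), and the white neighbour at (382,230). In the top view the small caddy is at (303,235) with its grip towards the rail at (301,220), and the rings are at (308,137) and (339,136). Next I'll measure from depth.

```bash
cat > h.py <<'E'
from bench import manip
import numpy as np, cv2
def cloud(c):
    p,d=manip.grab_frame(c); k=manip.get_calibration(c); K=k["camera_matrix"]
    v,u=np.mgrid[:400,:640]
    X=np.stack([(u-K[0,2])/K[0,0]*d,(v-K[1,2])/K[1,1]*d,d],-1)
    return p,(X-k["t"])@k["R"],d>0
E
python3 - <<'E'
from h import *
np.set_printoptions(precision=4,suppress=True)
for c in ["scene","top"]:
    p,W,ok=cloud(c); h=cv2.cvtColor(p,cv2.COLOR_RGB2HSV); H,S,V=[h[...,i].astype(int) for i in range(3)]
    x,y,z=W[...,0],W[...,1],W[...,2]
    blue=ok&(H>100)&(H<125)&(S>120)&(z>.01)&(z<.3)&(x>.3)&(x<.55)
    for nm,m in [("small",blue&(abs(y-.05)<.08)),("big",blue&(y<-.09)&(y>-.3))]:
        P=W[m]; print(c,nm,len(P),P.min(0),P.max(0),np.percentile(P[:,2],[50,90,98]))
        for lo,hi in [(.06,.095),(.12,.2),(.15,.175)]:
            Q=P[(P[:,2]>lo)&(P[:,2]<hi)]
            if len(Q)>5:
                r=cv2.minAreaRect((Q[:,:2]*1000).astype(np.float32)); print("  z",lo,hi,len(Q),Q.mean(0),Q.min(0),Q.max(0),r)
    g=ok&(H>45)&(H<80)&(S>130)&(z>.15)&(x>.6)
    n,l,st,ce=cv2.connectedComponentsWithStats(g.astype(np.uint8))
    for i in range(1,n):
        if st[i,4]>3: print(" green",st[i,4],ce[i],W[l==i].mean(0),W[l==i].max(0))
    t=ok&(z>.17)&(z<.205)&(x>.6)&(x<.75)&(y<.12)&(y>-.3)
    P=W[t]; print(" tube",len(P),P.min(0),P.max(0))
    a=np.polyfit(P[:,1],P[:,0],1); b=np.polyfit(P[:,1],P[:,2],1); print("  x=f(y)",a,"z",b, np.percentile(P[:,2],[2,50,95]))
E
```

```text
scene small 1288 [ 0.3517 -0.0055  0.0109] [0.4714 0.0897 0.1612] [0.079  0.1458 0.1591]
  z 0.06 0.095 415 [0.4277 0.0478 0.0757] [ 0.3517 -0.0055  0.0601] [0.4714 0.0897 0.0949] ((413.4349060058594, 44.99138641357422), (113.58221435546875, 88.8204345703125), 10.07661247253418)
  z 0.12 0.2 299 [0.4498 0.0512 0.1424] [0.4402 0.0267 0.12  ] [0.4578 0.0754 0.1612] ((447.49285888671875, 51.08698272705078), (14.07863998413086, 48.72770309448242), 8.404266357421875)
  z 0.15 0.175 102 [0.4491 0.0504 0.1564] [0.4402 0.0267 0.1501] [0.456  0.0737 0.1612] ((447.2755432128906, 50.154510498046875), (13.662274360656738, 47.05461502075195), 5.650298595428467)
scene big 3000 [ 0.3541 -0.2553  0.0101] [ 0.5106 -0.1063  0.2273] [0.1069 0.1974 0.2239]
  z 0.06 0.095 948 [ 0.4432 -0.1805  0.079 ] [ 0.371  -0.2553  0.0601] [ 0.5058 -0.1092  0.095 ] ((439.2791442871094, -183.57623291015625), (90.53720092773438, 123.13125610351562), 29.642547607421875)
  z 0.12 0.2 753 [ 0.3841 -0.2147  0.1603] [ 0.3584 -0.2491  0.1201] [ 0.4192 -0.1754  0.2   ] ((387.47381591796875, -212.29617309570312), (36.752738952
[... 1455 characters left out ...]
29.58460235595703)
  z 0.12 0.2 361 [ 0.3769 -0.2148  0.1593] [ 0.3345 -0.2605  0.1207] [ 0.4154 -0.1742  0.1996] ((374.8824157714844, -218.15240478515625), (57.405029296875, 70.54116821289062), 30.0389347076416)
  z 0.15 0.175 242 [ 0.3728 -0.2168  0.1623] [ 0.3345 -0.2605  0.1506] [ 0.4032 -0.1806  0.1746] ((369.1969299316406, -221.37619018554688), (44.00471878051758, 70.18841552734375), 29.509796142578125)
 green 12 [308.1667 137.3333] [0.6609 0.0312 0.1891] [0.6669 0.0343 0.1926]
 green 14 [338.9286 136.1429] [ 0.6656 -0.0483  0.189 ] [ 0.6711 -0.0458  0.1918]
 tube 1034 [ 0.6476 -0.2312  0.1765] [0.6895 0.12   0.1955]
  x=f(y) [-0.0635  0.6627] z [-0.0002  0.1872] [0.1793 0.1877 0.1919]
```

```bash
cat >> h.py <<'E'
def rot(yaw,s):  # tool down, tool y = s*(direction at yaw)
    y=s*np.array([np.cos(yaw),np.sin(yaw),0]); z=np.array([0,0,-1.]); return np.stack([np.cross(y,z),y,z],1)
GY=np.radians(8.4); RY=np.arctan(.0633)
G=np.array([.446,.051,.143]); OFF=np.array([0,0,-.019])   # grasp point on tab, 5 mm above its centre
M=np.array([.6651,-.009,.180]); E=np.array([-np.sin(RY),np.cos(RY),0])
def tcp(hook): return np.array(hook)+[0,0,.038+.005-.019]
def st(): print("t %.2f"%manip.current_time(),np.round(manip.current_ee_pos(),4),"F",np.round(manip.current_force(),2),"T",np.round(manip.current_ft_torque(),2),"g",round(manip.current_grip_width(),3),round(manip.current_grip_force(),1))
E
python3 - <<'E'
from h import *
best=min((1,-1),key=lambda s:(lambda q:9 if q is None else abs(q[5]))(manip.inverse_kinematics(G+OFF,rot(GY,s))))
for s in (1,-1): print(s,manip.inverse_kinematics(G+OFF,rot(GY,s)),manip.inverse_kinematics(tcp(M),rot(RY,s)))
print(best); open("s","w").write(str(best))
manip.set_gripper(0.7,100)
manip.move_ptp(G+OFF+[0,0,.10],rot(GY,best))
p,d=manip.grab_frame("wrist"); cv2.imwrite("pics/w1.png",p[:,:,::-1])
st()
E
```

```text
1 [ 1.00840431e-02  3.28352387e-01  2.00228959e+00 -4.44089210e-16
  8.10950682e-01 -1.36523614e-01] [-8.34959393e-02  5.86657856e-01  1.35251321e+00 -4.44089210e-16
  1.20242158e+00 -1.46711597e-01]
-1 None None
1
t 3.30 [0.446  0.0516 0.224 ] F [-0.11  0.44 -0.82] T [0.   0.04 0.03] g 0.702 0.0
```

View pics/w1.png

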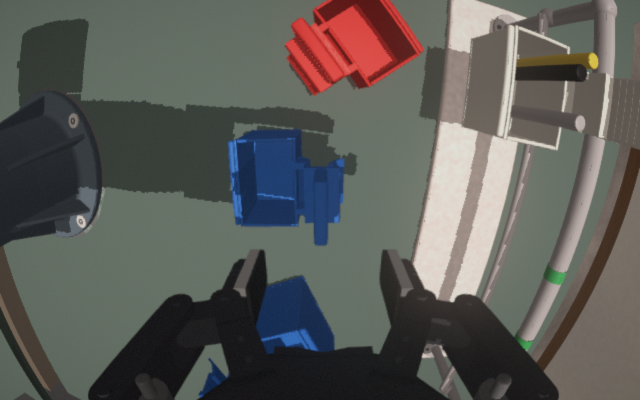

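The wrist view shows the tab upright at (320,205), midway between the pads (258 and 386) and square to them. I'll grasp it now.

Run:
```python
from h import *
manip.move_l(G+OFF,max_speed=.1); st()
manip.set_gripper(0.0,100); st()
manip.move_l(G+OFF+[0,0,.157],max_speed=.15); manip.dwell(.2); st()
H=M-.100*E; H[2]=.180+.082; T=tcp(H)
R=rot(RY,1); n=np.array([np.cos(RY),np.sin(RY),0])
pre=T-.08*n; 
manip.move_l(pre+[0,0,.02],R,max_speed=.15); manip.dwell(.2)
p,d=manip.grab_frame("scene"); cv2.imwrite("pics/s2.png",p[100:300,150:470,::-1].repeat(2,0).repeat(2,1))
p,d=manip.grab_frame("wrist"); cv2.imwrite("pics/w2.png",p[:,:,::-1]); st()
```

```text
t 4.45 [0.4463 0.051  0.1244] F [ 0.05 -0.02 -0.74] T [-0.03 -0.04 -0.  ] g 0.7 0.0
t 4.96 [0.4458 0.0509 0.1244] F [-1.85 -0.33  7.19] T [-0.12  0.85  0.07] g 0.102 97.8
t 6.36 [0.4458 0.051  0.2804] F [-0.65  0.38 -1.96] T [-0.02 -0.02 -0.05] g 0.104 97.3
t 8.28 [ 0.5915 -0.1137  0.3061] F [ 0.2  -0.44 -1.62] T [ 0.   -0.12  0.05] g 0.102 97.3
```

View pics/s2.png

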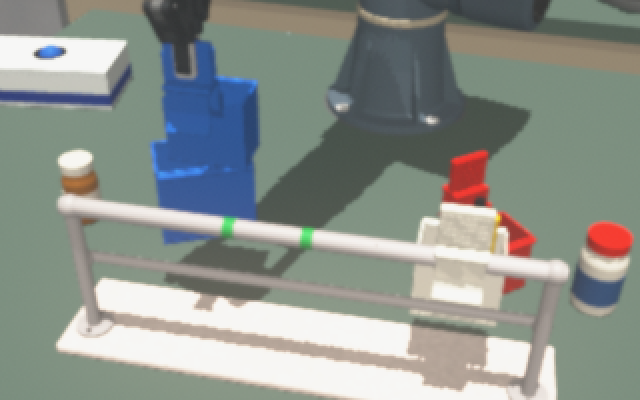

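View pics/w2.png

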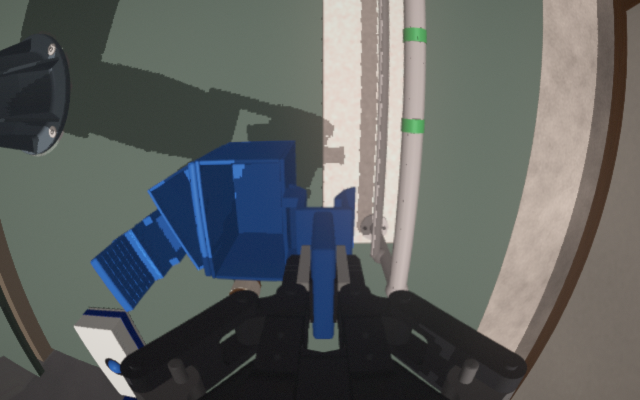

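The caddy hangs straight in the grip: tab at (322,270) in the wrist view and parallel to the tube, with the rings at (414,34) and (412,126). Now over the tube, then down until it makes light contact.

Run:
```python
from h import *
H=M-.100*E; n=np.array([np.cos(RY),np.sin(RY),0])
T=tcp(H); up=T+[0,0,.095]
manip.move_l(up,max_speed=.12)
manip.move_l(T+[0,0,.045],max_speed=.1); manip.dwell(.2); st()
p,d=manip.grab_frame("scene"); cv2.imwrite("pics/s3.png",cv2.resize(p[150:290,160:360,::-1],(800,560)))
f0=manip.current_force()
for h in np.arange(.040,.0145,-.0025):
    manip.move_l(T+[0,0,h],max_speed=.05); manip.dwell(.05); st()
    f=manip.current_force()-f0
    if f[2]>2.0 or np.hypot(f[0],f[1])>6: break
```

```text
t 9.95 [ 0.6717 -0.1089  0.2498] F [-0.86  0.13 -1.14] T [ 0.05 -0.08 -0.03] g 0.1 97.3
t 10.30 [ 0.6713 -0.1087  0.2437] F [ 0.01  0.72 -1.97] T [-0.02 -0.08  0.01] g 0.105 97.3
t 10.60 [ 0.6714 -0.1088  0.2414] F [ 0.32  0.49 -2.57] T [ 0.01 -0.05  0.03] g 0.106 97.3
t 10.90 [ 0.6714 -0.1088  0.2389] F [ 0.48 -0.64 -1.72] T [ 0.03 -0.05 -0.01] g 0.103 97.3
t 11.20 [ 0.6714 -0.1088  0.2364] F [ 0.29 -0.02 -1.73] T [ 0.02 -0.05  0.01] g 0.099 97.3
t 11.50 [ 0.6714 -0.1088  0.2339] F [-0.09 -0.07 -1.93] T [-0.03 -0.11 -0.02] g 0.105 97.3
t 11.80 [ 0.6714 -0.1088  0.2314] F [ 0.13  0.09 -2.29] T [ 0.04 -0.07 -0.03] g 0.107 97.3
t 12.10 [ 0.6714 -0.1088  0.2289] F [-0.37 -0.29 -0.93] T [ 0.03 -0.12 -0.01] g 0.103 97.3
t 12.40 [ 0.6714 -0.1088  0.2264] F [-0.64 -0.64 -1.43] T [0.01 0.01 0.01] g 0.099 97.4
t 12.70 [ 0.6713 -0.1088  0.2238] F [-1.37 -0.99 -2.3 ] T [-0.05  0.27 -0.07] g 0.103 97.4
t 13.00 [ 0.6714 -0.1089  0.2216] F [-3.6  -1.01  1.16] T [-0.09  0.56 -0.04] g 0.103 98.1
```

View pics/s3.png

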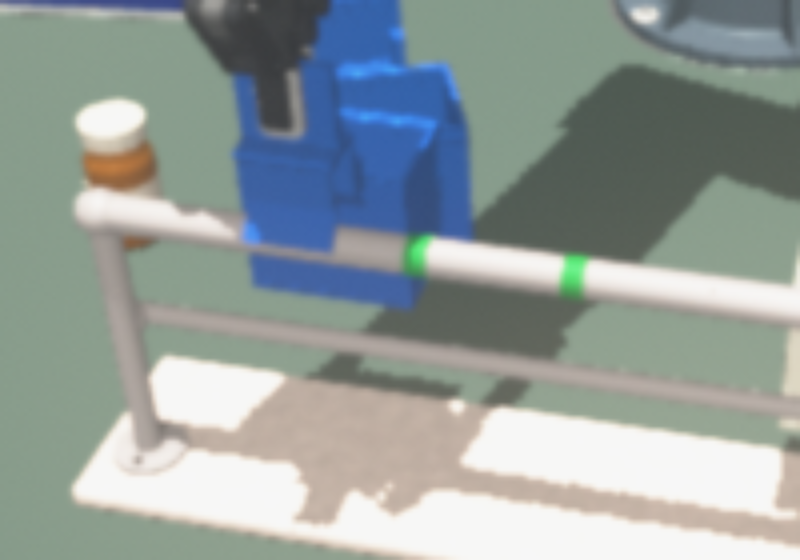

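Scene picture: the hook's rear leg is behind the tube at (290,230), well left of the near ring at (417,255). First contact came at TCP z 0.2216, as predicted. I'll ease off slightly, check the caddy's offset along the tube in the hand, and slide.

Run:
```python
from h import *
n=np.array([np.cos(RY),np.sin(RY),0])
P=np.array(manip.current_ee_pos()); z=.2218
A=tcp(M-.100*E)-.0012*n; A[2]=z; manip.move_l(A,max_speed=.03); manip.dwell(.1); st()
def offs():
    for c in ("scene","top"):
        p,W,ok=cloud(c); h=cv2.cvtColor(p,cv2.COLOR_RGB2HSV).astype(int)
        D=W-M; s=D@E; a=D@n; e=manip.current_ee_pos(); s0=(e-M)@E
        b=ok&(h[...,0]>100)&(h[...,0]<125)&(h[...,1]>120)&(abs(s-s0)<.08)&(W[...,0]>.6)
        for nm,m in (("hook/tab",b&(a>-.015)&(a<.04)&(W[...,2]>.17)),("bin",b&(a<-.03)&(a>-.1))):
            q=s[m]
            if len(q)>5: print(c,nm,len(q),"along: tcp %.4f"%s0,"edges",np.round(np.percentile(q,[1,99]),4),"mid %.4f"%np.percentile(q,[1,99]).mean())
        g=ok&(h[...,0]>45)&(h[...,0]<80)&(h[...,1]>130)&(W[...,2]>.15)&(abs(a)<.03)
        print(c,"green",np.round([np.median(s[g&(s<0)]),np.median(s[g&(s>0)])],4))
offs()
B=tcp(M)-.0012*n; B[2]=z
for k in (.5,1.):
    manip.move_l(A+(B-A)*k,max_speed=.06); manip.dwell(.1); st()
offs()
p,d=manip.grab_frame("scene"); cv2.imwrite("pics/s4.png",cv2.resize(p[150:290,180:380,::-1],(800,560)))
```

```text
t 13.35 [ 0.6709 -0.1089  0.2221] F [ 4.46 -0.26 -0.08] T [ 0.01 -1.1  -0.01] g 0.101 97.8
scene hook/tab 801 along: tcp -0.1000 edges [-0.1229 -0.0642] mid -0.0936
scene bin 106 along: tcp -0.1000 edges [-0.089  -0.0547] mid -0.0719
scene green [-0.0402  0.0392]
top green [   nan 0.0406]
t 14.53 [ 0.6677 -0.0587  0.2223] F [4.45 1.39 0.9 ] T [ 0.37 -1.16 -0.02] g 0.103 98.0
t 15.62 [ 0.6646 -0.0089  0.2223] F [5.29 0.98 0.86] T [ 0.34 -1.19  0.05] g 0.103 97.9
scene hook/tab 795 along: tcp 0.0002 edges [-0.024   0.0249] mid 0.0005
scene bin 40 along: tcp 0.0002 edges [-0.0444  0.0451] mid 0.0003
scene green [-0.0407  0.0386]
top hook/tab 9 along: tcp 0.0002 edges [-0.0204  0.0171] mid -0.0016
top green [-0.0394  0.0382]
  return _methods._mean(a, axis=axis, dtype=dtype,
  ret = ret.dtype.type(ret / rcount)
```

View pics/s4.png

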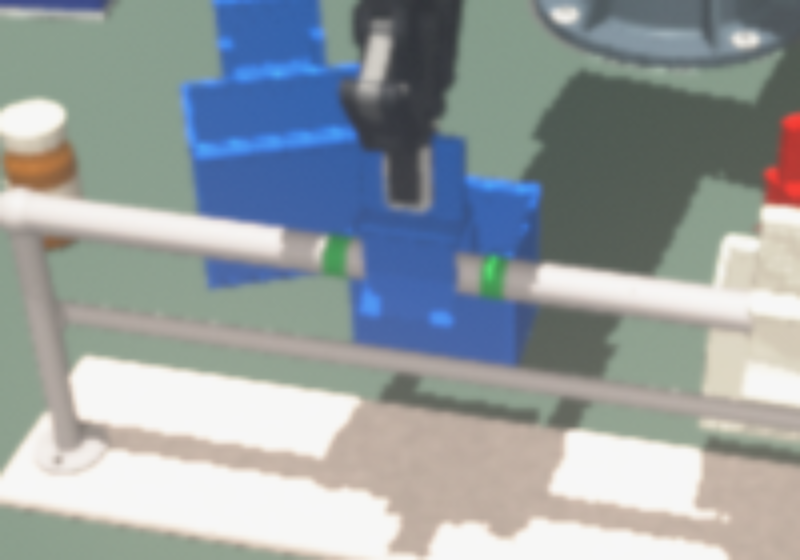

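The hook sits centred between the rings (about (340,257) and (492,275), hook spanning 362 to 458), and the measured offset is about 1 mm. Now I'll press straight down under force control.

Run:
```python
from h import *
n=np.array([np.cos(RY),np.sin(RY),0])
B=tcp(M)-.0007*n-.0008*E; z=.2222
B[2]=z; manip.move_l(B,max_speed=.02); manip.dwell(.1); st()
fs=[];
while z>.198:
    z-=.001 if z>.2065 else .0004
    B[2]=z; manip.move_l(B,max_speed=.03); manip.dwell(.06)
    f=manip.current_force()[2]; e=manip.current_ee_pos()
    fs.append(f); print("cmd %.4f z %.4f Fz %.1f Fx %.1f"%(z,e[2],f,manip.current_force()[0]))
    if f>45 or (z<.2085 and f>10): break
st()
```

```text
t 16.12 [ 0.6647 -0.0097  0.2224] F [5.17 1.55 2.08] T [ 0.39 -1.09 -0.03] g 0.103 98.1
cmd 0.2212 z 0.2215 Fz 2.7 Fx 4.9
cmd 0.2202 z 0.2207 Fz 5.3 Fx 5.0
cmd 0.2192 z 0.2199 Fz 6.4 Fx 4.0
cmd 0.2182 z 0.2190 Fz 6.1 Fx 4.3
cmd 0.2172 z 0.2179 Fz 7.1 Fx 4.4
cmd 0.2162 z 0.2168 Fz 5.4 Fx 5.3
cmd 0.2152 z 0.2155 Fz 4.1 Fx 5.4
cmd 0.2142 z 0.2141 Fz 3.2 Fx 5.5
cmd 0.2132 z 0.2128 Fz -0.3 Fx 6.8
cmd 0.2122 z 0.2115 Fz -2.0 Fx 7.6
cmd 0.2112 z 0.2102 Fz -4.1 Fx 8.2
cmd 0.2102 z 0.2090 Fz -5.4 Fx 9.0
cmd 0.2092 z 0.2078 Fz -6.5 Fx 8.7
cmd 0.2082 z 0.2066 Fz -6.4 Fx 7.3
cmd 0.2072 z 0.2053 Fz -5.7 Fx 5.2
cmd 0.2062 z 0.2051 Fz -6.3 Fx 2.4
cmd 0.2058 z 0.2058 Fz -5.0 Fx 2.5
cmd 0.2054 z 0.2056 Fz -2.3 Fx -0.4
cmd 0.2050 z 0.2050 Fz -1.8 Fx 0.2
cmd 0.2046 z 0.2048 Fz -0.4 Fx 0.3
cmd 0.2042 z 0.2047 Fz 4.9 Fx -0.9
cmd 0.2038 z 0.2047 Fz 7.8 Fx -1.5
cmd 0.2034 z 0.2047 Fz 10.2 Fx -2.6
t 23.21 [ 0.6649 -0.0099  0.2047] F [-2.63 -0.16 10.16] T [0.04 0.35 0.06] g 0.106 100.2
```

The clip snapped and the crown hit a hard stop at z 0.2047 (predicted 0.204). I'll press slightly more and verify.

Run:
```python
from h import *
B=tcp(M)-.0007*np.array([np.cos(RY),np.sin(RY),0])-.0008*E
B[2]=.2028; manip.move_l(B,max_speed=.03); manip.dwell(.4); st()
p,W,ok=cloud("scene"); h=cv2.cvtColor(p,cv2.COLOR_RGB2HSV).astype(int)
D=W-M; s=D@E
b=ok&(h[...,0]>100)&(h[...,0]<125)&(h[...,1]>120)&(abs(s)<.05)&(W[...,0]>.64)
print("tab top z",np.percentile(W[b][:,2],[98,99.5]),"along",np.percentile(s[b],[1,99]))
cv2.imwrite("pics/s5.png",cv2.resize(p[150:290,180:380,::-1],(800,560)))
```

```text
t 23.86 [ 0.665  -0.0098  0.2047] F [-3.38 -0.   13.08] T [ 0.03  0.6  -0.01] g 0.103 100.8
tab top z [0.23896616 0.26005293] along [-0.04268791  0.03743062]
```

View pics/s5.png

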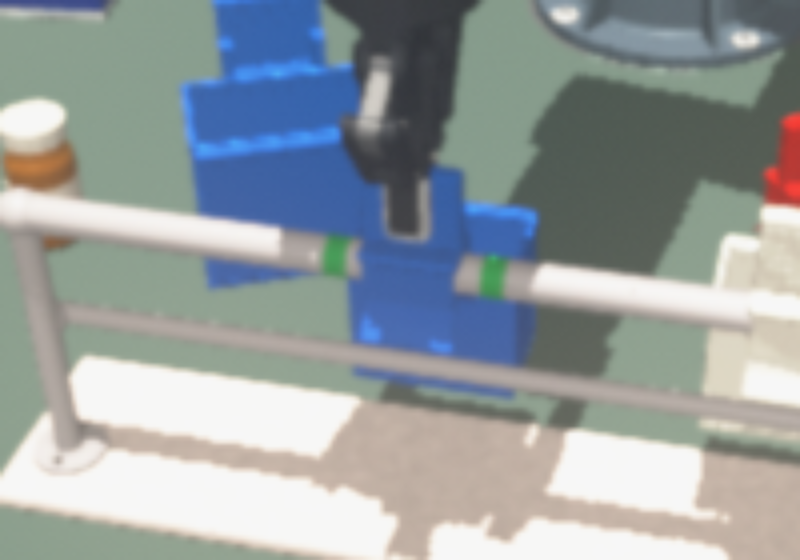

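The tab top reads z ≈ 0.239 (0.240 expected when home), the hook at (410,290) is centred between the rings, and it is pressed with about 13 N. Handing in.

```bash
python3 -c "
from bench import manip
print(manip.sign_off())"
```

```text
the job is handed in; nothing more can be done
None
```

The blue caddy is snapped fully home on the tube, about 1 mm or less from midway between the green rings and still pressed down with about 13 N; I handed the job in at about 24 s and don't have the verdict.

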